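Slide the blue agate carrier through the sprung gate of the rinse pen

ROBOT

A 6-joint arm with a two-finger parallel gripper is mounted at the origin on the work surface. World frame = base frame: x ahead of the robot, y to its left, z up, the work surface at z = 0. Lengths are in mm, angles in rad, forces in N, time in s.
With the tool pointing down it reaches from about 325 to 1000 mm from the base axis. Payload 5.1 kg.
Tool frame: the origin (TCP) lies at the very end of the fingers, on their centre line; the grasp point (between the pads) lies 19 mm behind it; z points along the fingers, x is the direction in which the jaws open and shut, and the axes are right-handed (so a half turn about z gives the same grasp; the last joint's range is limited). The gripper opens to 85 mm and grips with 20 to 120 N. Pads are 22 mm wide; open, the fingers measure 114 mm over their backs; the gripper's body (76 mm by 85 mm) begins 54 mm behind the grasp point. The pads swing forward as they close: fully open they stand 13 mm farther back than shut.
Start: joints at [-1.347, 0.124, 1.65, -0, 1.367, -0.083], TCP at [196.274, -619.646, 206.822] pointing down, gripper open.
Joint ranges: [-2.61, 2.61], [-1.02, 2.33], [0.03, 2.71], [-1.35, 4.49], [0.32, 2.68], [-2.91, 2.91]. Speed limits (rad/s): [2.57, 2.57, 3.14, 3.14, 3.14, 3.14].

INTERFACE

Orientations are given as a unit quaternion [w, x, y, z].
In Python, from cell import arm gives the robot as it stands.
- The arm moves only by the tool arm_command, never from a script. Its argument "plan" is a list of rows, each an object with "travel": the shift along the world's x, y, z as a fraction of full scale, a list of three; "roll": the turn about the world's z as a fraction of full scale. A call has 1 to 5 rows; each row shifts and turns the commanded pose from where the row before left it; what a row does not reach is not made up. Full scale, the value 1, is 0.04 m for a shift and 2 rad for a turn. A row lasts 1/10 s, in which the tool goes at most 50 mm and 8.59 degrees, less where a joint would pass 70% of its speed; a pose out of reach is approached as far as the arm can. A call with a number of a shift or a turn outside -1 to 1 is refused whole. A call with a gripper value outside its range is refused whole. "fingers" is the closure, from 0 (fully open) to 1 (shut), set as the call begins (left out, the last holds). The fingers move at their own pace and stop on an object; "newtons" is the grip in N (left out, the last holds). Time passes only in rows, so rows that do not move let the fingers close. It gives the time, the measured TCP pose, the force and the opening at its end, in the units of the state.
- arm.get_state(): the state, without advancing time (a new reading comes with each control period).
- arm.camera(name): name is "scene" or "top" or "wrist"; returns a dict with "image" (400x640x3 uint8, red, green, blue), "fx", "fy", "cx", "cy" (pixels), "k1" (the pictures are not rectified: a ray, as slopes to the right and down, at radius r is drawn at 1 + k1 r^2 times it, then the intrinsics apply), "xyz" and "rotation" of the camera in the world. Camera axes: x right, y down, z forward; pixel columns grow to the right and rows downward; lengths in mm; the calibration is good to about 2 mm. A picture is of the moment at which its call begins. There is no depth.
- arm.hand_in(): hands the job in, once; it reports no verdict.
The state is a dict: "time": time; "joints": joint angles; "qd": joint speeds; "joint_torque": joint torques, N m; "ee_pos": TCP position; "orientation": TCP orientation; "contact_force": force on the tool from outside, world axes, zero at the start; "wrist_torque": the same for the moment, N m; "grip_width": finger opening in mm.
Only numpy, scipy, OpenCV 4.12 (cv2) and the standard library are available. Lean on these libraries where they do the work, as an engineer would, in place of code of your own. Each camera call takes 0.05 s, during which the arm holds its last target. There are 200 camera calls.

TASK

Take the carrier with the blue agate coaster, set it on the steel apron in front of the splash pen and slide it along the steel floor through the orange sprung gate (through the gateway, not over the wall). Leave it standing upright inside the pen, far enough in that the gate swings fully shut behind it. Leave the green carrier where it is.

Things in the scene. Friction and masses are not known exactly. Their poses are not given: they have to be found in the camera images.
- blue_carrier_mid (a point): Carrier to move, one rigid piece of 0.25-0.4 kg on the bench: grey base 64 x 64 x 14 mm, on it a round coaster with blue and white rings (60 across, top 24 mm above the underside), in its middle an upright black grip post, 24 x 24 mm, its top 95 mm above the underside. Point: on the centre line, 48 mm above the underside; z up, x and y along the base's sides.
- green_carrier_mid (a point): A carrier of the same shape and size with a plain green coaster; not to be moved. Same point and axes.
- gateway (a point): Middle of the fixed pen's 90 mm wide gateway, on its steel floor (6 mm above the bench). x points into the pen, y left along its front wall, z up. Open top; blue walls 6 mm thick, 44 mm above the floor. Inside: x from 6 to 199 mm, y from -94 to 94. Outside, a bare apron level with the floor: x from -110 to 0, y from -55 to 55.
- gate (a joint): Angle of the orange gate, rad: 0 shut, 1.55 fully open into the pen. One upright leaf 87 mm long, from 4 to 42 mm above the floor, on an upright hinge pin at the left end of the gateway (gateway x 3, y 44 mm). Opens inwards only, pushed with 1 to 3 N; a light spring shuts it within about 1 s once nothing inside is within 87 mm of the pin.

How it is judged (in metres and radians):
On the way:
1. the blue carrier, low on the floor in the gateway, pushes the gate open (value of joint gate above 0.5 rad and x of blue_carrier_mid in the frame of gateway between -0.03 and 0.08 m and y of blue_carrier_mid in the frame of gateway between -0.03 and 0.03 m and z of blue_carrier_mid in the frame of gateway below 0.068 m), for 0.05 s.
At the end, for the whole second after the job is handed in: The blue carrier stands upright (within 8 degrees) on the floor inside the pen, let go, the gate is shut behind it (within 0.1 rad) and the green carrier is within 30 mm of where it stood (x of blue_carrier_mid in the frame of gateway between 0.03 and 0.18 m and y of blue_carrier_mid in the frame of gateway between -0.075 and 0.075 m and z of blue_carrier_mid in the frame of gateway between 0.038 and 0.058 m and angle between blue_carrier_mid's own z axis and vertical below 0.15 rad and distance of green_carrier_mid from where it was at the start of the episode below 0.03 m and value of joint gate below 0.1 rad); the robot touches nothing.
It fails at once if the green carrier is moved by more than 30 mm (distance of green_carrier_mid from where it was at the start of the episode above 0.03 m).
It also fails if it takes over 38 s, if anything falls off the work surface, if the arm or the gripper's body presses on something with over 40 N, if the wrist force passes 120 N, or if a joint passes its speed limit or range.

## Working session

There is one attempt and no reset: what is moved stays moved. The work goes in short steps, Python scripts to look and compute and a tool call to move; the robot and the scene stay as the last step left them, time stands still between calls to the robot, and variables do not carry over. Pictures are saved under pics/ and viewed, about 8 in all and at most 12, crops included, and the job is handed in when it is done.

Besides the shell and the picture viewer there is one more tool, called after "Call:" by a JSON object that holds its "fn" and its "kwargs". arm_command: Moves the arm, as the interface text tells. Its arguments: {"type":"object","properties":{"plan":{"type":"array","items":{"type":"object","properties":{"travel":{"type":"array","items":{"type":"number"}},"roll":{"type":"number"}}}},"fingers":{"type":"number"},"newtons":{"type":"number"}},"required":["plan"]}

```bash
mkdir -p pics
cat > h.py <<'E'
import numpy as np, cv2
from cell import arm
def shot(n,f):
    c=arm.camera(n); cv2.imwrite('pics/'+f+'.png',c['image'][:,:,::-1]); np.save('pics/'+f+'.npy',{k:v for k,v in c.items() if k!='image'},allow_pickle=True); return c
def load(f): return np.load('pics/'+f+'.npy',allow_pickle=True).item()
def rot(c):
    R=np.array(c['rotation'],float)
    if R.size==4:
        from scipy.spatial.transform import Rotation as Q
        R=Q.from_quat(R[[1,2,3,0]]).as_matrix()
    return R
def K(c): return np.array([[c['fx'],0,c['cx']],[0,c['fy'],c['cy']],[0,0,1]])
def px2w(c,uv,z):
    p=(np.array(uv,float)-[c['cx'],c['cy']])/[c['fx'],c['fy']]
    r=s=p
    for _ in range(30): s=p/(1+c['k1']*(s@s))
    d=rot(c)@np.array([s[0],s[1],1]); o=np.array(c['xyz'],float)
    return o+d*(z-o[2])/d[2]
def w2px(c,P):
    q=rot(c).T@(np.array(P,float)-c['xyz']); s=q[:2]/q[2]; s=s*(1+c['k1']*(s@s))
    return s*[c['fx'],c['fy']]+[c['cx'],c['cy']]
E
python3 - <<'E'
from h import *
a=shot('top','top0'); b=shot('scene','sc0')
for c in(a,b): print({k:v for k,v in c.items() if k!='image'})
print(arm.get_state())
E
```

```text
{'fx': 506.03691162087057, 'fy': 506.03691162087057, 'cx': 316.9932546512457, 'cy': 189.67125439436893, 'k1': 0.004095916765944175, 'xyz': array([ 356.38163379,  -72.77445907, 1005.24564349]), 'rotation': array([-0.06033327,  0.7081884 , -0.70014568,  0.06800814])}
{'fx': 383.79195311432005, 'fy': 383.79195311432005, 'cx': 322.4280574631896, 'cy': 197.88486547299996, 'k1': -0.06016768878293822, 'xyz': array([ 814.22710427, -565.16372187,  721.38961001]), 'rotation': array([-0.34889177,  0.89924653,  0.2449032 , -0.0982478 ])}
{'time': 0.1, 'joints': array([-1.34659592e+00,  1.24433909e-01,  1.65152597e+00,  3.69263032e-05,
        1.36751131e+00, -8.25947135e-02]), 'qd': array([ 3.11581460e-04, -1.26112850e-03, -2.66697732e-03,  1.36119794e-04,
        5.35909896e-05,  6.11430693e-04]), 'joint_torque': array([ 6.50546026e-04, -4.24932218e+01, -3.66654038e+01, -4.03877516e-05,
        3.94575691e-03, -1.19902816e-05]), 'ee_pos': array([ 196.15658153, -619.07215458,  205.68663683]), 'orientation': array([-6.29170673e-04,  8.06844678e-01, -5.90762882e-01, -6.97637305e-04]), 'contact_force': array([ 0.03687427, -0.01310587,  0.71043448]), 'wrist_torque': array([ 0.05323333, -0.00997431, -0.05434501]), 'grip_width': 85.51326687579476}
```

View pics/top0.png

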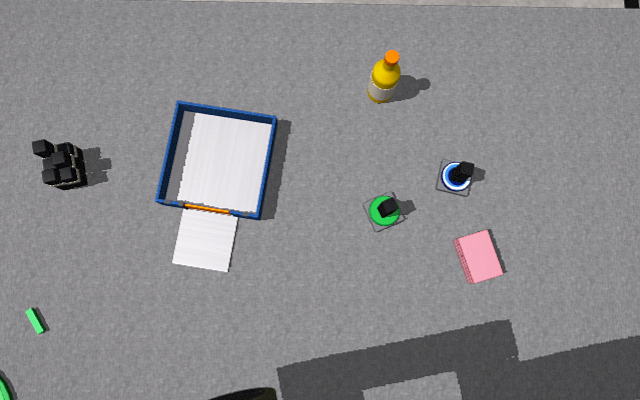

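View pics/sc0.png

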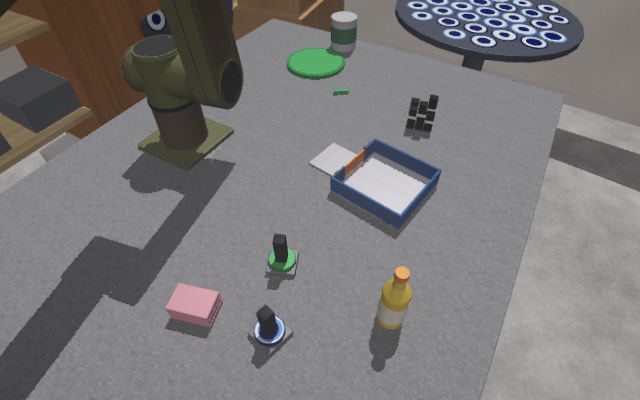

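The top view shows the blue carrier near (456,177), the green one near (384,211), the gateway near (208,209) and the apron centred near (205,240). I'll enlarge the relevant parts.

Run:
```python
from h import *
im=cv2.imread('pics/top0.png')
A=cv2.resize(im[92:282,150:290],None,fx=3,fy=3,interpolation=cv2.INTER_CUBIC)  # 420x570
B=cv2.resize(im[147:242,356:486],None,fx=2.9,fy=2.9,interpolation=cv2.INTER_CUBIC)
o=np.zeros((570,800,3),np.uint8); o[:570,:420]=A; o[:B.shape[0],422:422+B.shape[1]]=B[:, :378]
cv2.imwrite('pics/crop0.png',o)
```

```text
(no output)
```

View pics/crop0.png

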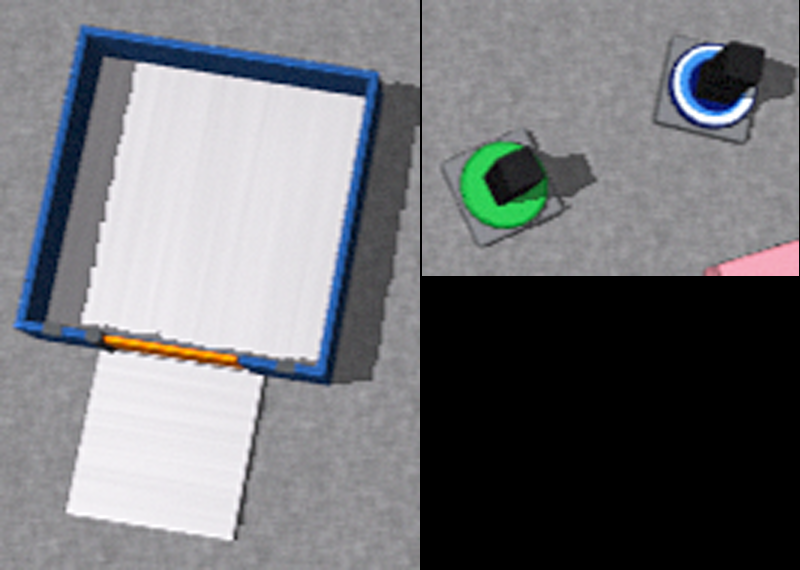

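Run:
```python
from h import *
from scipy.optimize import least_squares
c=load('top0')
A=lambda u,v:(u/3+150-.33,v/3+92-.33)
B=lambda u,v:((u-422)/2.9+356-.33,v/2.9+147-.33)
pts=[(A(66,514),[-110,55,6]),(A(235,540),[-110,-55,6]),(A(83,28),[205,100,50]),(A(377,74),[205,-100,50]),(A(327,380),[0,-100,50]),(A(17,326),[0,100,50])]
for uv,l in pts: print(l,px2w(c,uv,l[2]).round(1))
def T(p,l):
    C,S=np.cos(p[2]),np.sin(p[2]); return np.array([p[0]+C*l[0]-S*l[1],p[1]+S*l[0]+C*l[1],l[2]])
f=lambda p:np.concatenate([w2px(c,T(p,l))-uv for uv,l in pts])
r=least_squares(f,[400,200,0],x_scale=[100,100,1]);print(r.x,r.fun.round(2))
for n,co,cn in(('blue',(712,85),[(672,35),(746,143),(655,124)]),('green',(504,184),[(523,131),(563,208),(482,246),(443,165)])):
    print(n,px2w(c,B(*co),24).round(1)); w=[px2w(c,B(*q),14) for q in cn]
    for a in w: print(a.round(1))
print('blue angle', [np.degrees(np.arctan2(*(d[1::-1]))) for d in [px2w(c,B(746,143),14)-px2w(c,B(655,124),14), px2w(c,B(672,35),14)-px2w(c,B(655,124),14)]])
```

```text
[-110, 55, 6] [391.3 198.9   6. ]
[-110, -55, 6] [375.7  88.7   6. ]
[205, 100, 50] [706.6 195.5  50. ]
[205, -100, 50] [677.8   1.3  50. ]
[0, -100, 50] [475.3  27.8  50. ]
[0, 100, 50] [507.5 225.3  50. ]
[ 4.91151624e+02  1.27538762e+02 -1.47445615e-01] [ 0.4   0.45 -0.32  0.77 -0.38 -0.96  1.44 -0.66 -0.42 -0.6  -0.67  0.85]
blue [ 567.9 -357.9   24. ]
[ 605.3 -334.2   14. ]
[ 529.6 -382.6   14. ]
[ 542.1 -320.3   14. ]
green [ 497.7 -214.2   24. ]
[ 536.1 -229.2   14. ]
[ 483.1 -255.6   14. ]
[ 456.5 -200.1   14. ]
[ 511.7 -174.    14. ]
blue angle [np.float64(-101.35200887051457), np.float64(-12.400969777860745)]
```

Call:
{"fn": "arm_command", "kwargs": {"plan": [{"travel": [0.4, 0.28, 0], "roll": -0.02}, {"travel": [0.75, 0.52, 0], "roll": -0.025}, {"travel": [0.75, 0.52, 0], "roll": -0.025}, {"travel": [0.75, 0.52, 0], "roll": -0.025}, {"travel": [0.75, 0.52, 0], "roll": -0.025}], "fingers": 0, "newtons": 50}}

```text
time: 0.6
ee_pos: [333.1, -524.0, 206.2]
orientation: [-0.0, 0.73, -0.684, -0.0]
contact_force: [0.1, 0.1, 0.2]
grip_width: 85.4
```

Call:
{"fn": "arm_command", "kwargs": {"plan": [{"travel": [0.75, 0.52, 0], "roll": -0.025}, {"travel": [0.75, 0.52, 0], "roll": -0.025}, {"travel": [0.75, 0.52, 0], "roll": -0.025}, {"travel": [0.75, 0.52, 0], "roll": -0.025}, {"travel": [0.75, 0.52, 0], "roll": -0.025}]}}

```text
time: 1.1
ee_pos: [483.1, -420.0, 206.2]
orientation: [-0.0, -0.639, 0.769, 0.001]
contact_force: [0.2, -0.3, -0.1]
grip_width: 85.3
```

Call:
{"fn": "arm_command", "kwargs": {"plan": [{"travel": [0.75, 0.52, 0], "roll": -0.013}, {"travel": [0.75, 0.52, 0]}, {"travel": [0.5, 0.35, 0]}, {"travel": [0, 0, 0]}]}}

```text
$.plan[1]: bad value
```

Run:
```python
from h import *
shot('wrist','w1')
s=arm.get_state();print(s['time'],s['ee_pos'],s['orientation'],s['contact_force'])
```

```text
1.15 [ 487.04526988 -416.70541944  206.17677531] [ 1.91888575e-03 -6.39581435e-01  7.68720853e-01  3.95763155e-04] [ 1.17351091  1.99514193 -0.33284814]
```

View pics/w1.png

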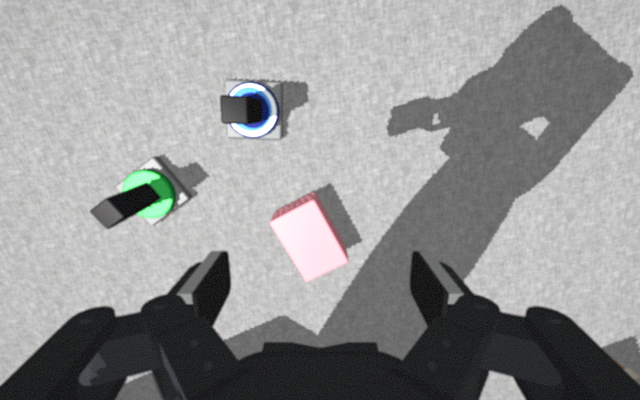

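The wrist view shows the blue base (corners about (227,80), (283,80), (282,138), (229,136)), almost aligned with the image. I'll refine the pose from it.

Run:
```python
from h import *
c=load('w1')
im=cv2.imread('pics/w1.png'); cv2.imwrite('pics/w1c.png',cv2.resize(im[60:240,80:320],None,fx=3.3,fy=3.3,interpolation=cv2.INTER_CUBIC))
w=[px2w(c,p,14) for p in [(227,80),(283,80),(282,138),(229,136)]]
print(np.round(w,1),px2w(c,(251.5,109),24))
```

```text
[[ 604.9 -338.8   14. ]
 [ 593.8 -399.2   14. ]
 [ 533.1 -384.4   14. ]
 [ 546.4 -324.8   14. ]] [ 570.10856022 -359.75967259   24.        ]
```

View pics/w1c.png

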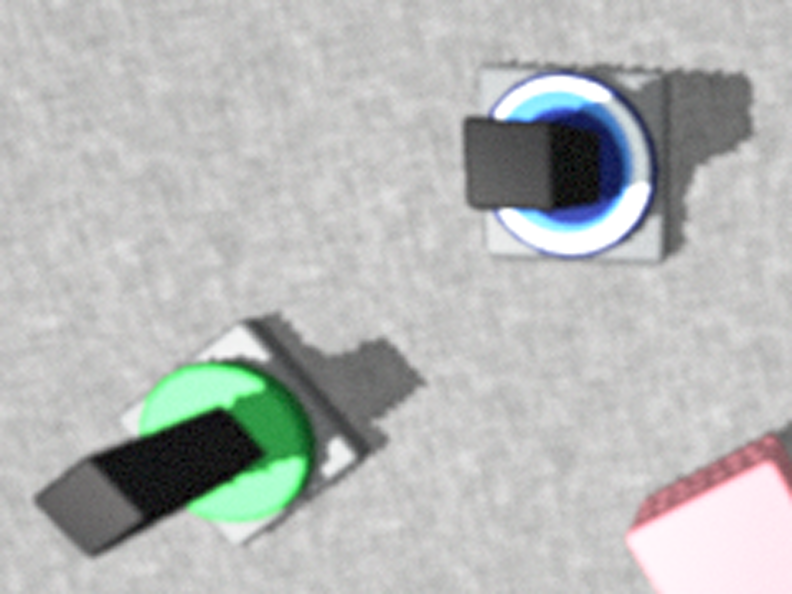

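Call:
{"fn": "arm_command", "kwargs": {"plan": [{"travel": [0.75, 0.52, 0], "roll": -0.01}, {"travel": [0.75, 0.52, 0], "roll": -0.007}, {"travel": [0.675, 0.49, 0], "roll": 0}, {"travel": [0, 0, 0], "roll": 0}, {"travel": [0, 0, 0], "roll": 0}]}}

```text
time: 1.65
ee_pos: [569.2, -359.6, 206.1]
orientation: [-0.0, -0.627, 0.779, 0.001]
contact_force: [-0.2, -0.2, -0.2]
grip_width: 85.1
```

Call:
{"fn": "arm_command", "kwargs": {"plan": [{"travel": [0, 0, -0.8], "roll": 0}, {"travel": [0, 0, -0.9], "roll": 0}, {"travel": [0, 0, -0.9], "roll": 0}, {"travel": [0, 0, -0.75], "roll": 0}, {"travel": [0, 0, -0.35], "roll": 0}]}}

```text
time: 2.15
ee_pos: [566.0, -359.7, 54.7]
orientation: [-0.001, -0.626, 0.78, 0.003]
contact_force: [-0.8, 0.4, -0.9]
grip_width: 85.3
```

Call:
{"fn": "arm_command", "kwargs": {"plan": [{"travel": [0, 0, 0], "roll": 0}, {"travel": [0, 0, 0], "roll": 0}, {"travel": [0, 0, 0], "roll": 0}, {"travel": [0, 0, 0], "roll": 0}, {"travel": [0, 0, 0], "roll": 0}], "fingers": 1, "newtons": 50}}

```text
time: 2.65
ee_pos: [570.5, -360.5, 61.3]
orientation: [0.001, -0.626, 0.78, -0.001]
contact_force: [-0.3, 2.2, 5.5]
grip_width: 22.5
```

Call:
{"fn": "arm_command", "kwargs": {"plan": [{"travel": [0, 0, 0], "roll": 0}, {"travel": [0, 0, 0], "roll": 0}, {"travel": [0, 0, 0], "roll": 0}]}}

```text
time: 2.95
ee_pos: [570.6, -360.5, 61.3]
orientation: [0.001, -0.626, 0.779, -0.001]
contact_force: [-0.3, 2.3, 5.3]
grip_width: 22.3
```

Call:
{"fn": "arm_command", "kwargs": {"plan": [{"travel": [0, 0, 0.4], "roll": 0}, {"travel": [0, 0, 0.8], "roll": 0}, {"travel": [0, 0, 0.9], "roll": 0}, {"travel": [0, 0, 0.8], "roll": 0}, {"travel": [0, 0, 0.4], "roll": 0}]}}

```text
time: 3.45
ee_pos: [570.3, -360.9, 195.1]
orientation: [0.001, -0.626, 0.78, -0.003]
contact_force: [0.1, 0.2, -2.6]
grip_width: 22.6
```

Call:
{"fn": "arm_command", "kwargs": {"plan": [{"travel": [0, 0, 0], "roll": 0}, {"travel": [0, 0, 0], "roll": 0}]}}

```text
time: 3.65
ee_pos: [568.6, -359.6, 189.3]
orientation: [-0.0, -0.626, 0.78, 0.001]
contact_force: [-0.1, -0.6, -3.7]
grip_width: 22.5
```

Call:
{"fn": "arm_command", "kwargs": {"plan": [{"travel": [-0.12, 0.4, 0], "roll": 0}, {"travel": [-0.235, 0.8, 0], "roll": 0.003}, {"travel": [-0.235, 0.8, 0], "roll": 0.003}, {"travel": [-0.235, 0.8, 0], "roll": 0.003}, {"travel": [-0.235, 0.8, 0], "roll": 0.003}]}}

```text
time: 4.15
ee_pos: [524.7, -214.1, 187.1]
orientation: [-0.001, -0.636, 0.772, 0.003]
contact_force: [-0.0, -0.0, -3.2]
grip_width: 22.7
```

Call:
{"fn": "arm_command", "kwargs": {"plan": [{"travel": [-0.235, 0.8, 0], "roll": 0.003}, {"travel": [-0.235, 0.8, 0], "roll": 0.003}, {"travel": [-0.235, 0.8, 0], "roll": 0.003}, {"travel": [-0.235, 0.8, 0], "roll": 0.003}, {"travel": [-0.235, 0.8, 0], "roll": 0.003}]}}

```text
time: 4.65
ee_pos: [477.6, -54.5, 187.6]
orientation: [-0.002, -0.647, 0.762, 0.002]
contact_force: [-0.2, -0.0, -3.5]
grip_width: 22.4
```

Call:
{"fn": "arm_command", "kwargs": {"plan": [{"travel": [-0.235, 0.8, 0], "roll": 0.003}, {"travel": [-0.235, 0.8, 0], "roll": 0.003}, {"travel": [-0.235, 0.8, 0], "roll": 0.002}, {"travel": [-0.235, 0.8, 0], "roll": 0}, {"travel": [-0.235, 0.8, 0], "roll": 0}]}}

```text
time: 5.15
ee_pos: [430.6, 104.9, 187.8]
orientation: [-0.002, -0.653, 0.757, 0.001]
contact_force: [1.1, 0.2, -3.3]
grip_width: 22.4
```

Call:
{"fn": "arm_command", "kwargs": {"plan": [{"travel": [-0.18, 0.5, 0], "roll": 0}, {"travel": [-0.06, 0.24, 0], "roll": 0}, {"travel": [0, 0, 0], "roll": 0}, {"travel": [0, 0, 0], "roll": 0}]}}

```text
time: 5.55
ee_pos: [423.0, 132.9, 189.7]
orientation: [-0.001, -0.653, 0.757, 0.0]
contact_force: [-0.9, -0.8, -2.7]
grip_width: 22.4
```

Run:
```python
from h import *
c=shot('top','t2'); w=shot('wrist','w2')
s=arm.get_state();print(s['time'],s['ee_pos'],s['orientation'],s['contact_force'],s['joints'])
a=c['image'][80:300,140:320,::-1]; A=cv2.resize(a,None,fx=2.2,fy=2.2,interpolation=cv2.INTER_CUBIC)
B=cv2.resize(w['image'][:,:,::-1],(400,250))
o=np.zeros((484,800,3),np.uint8);o[:,:396]=A;o[:250,400:]=B;cv2.imwrite('pics/v2.png',o)
```

```text
5.65 [423.43642286 132.63751451 190.3381837 ] [-4.70693906e-04 -6.52711225e-01  7.57606649e-01  2.27594988e-05] [ 0.19093144  0.03719746 -4.0339518 ] [ 1.82764488e-01 -3.45010328e-01  2.10778768e+00 -4.43360943e-04
  1.37965127e+00  1.90212613e+00]
```

View pics/v2.png

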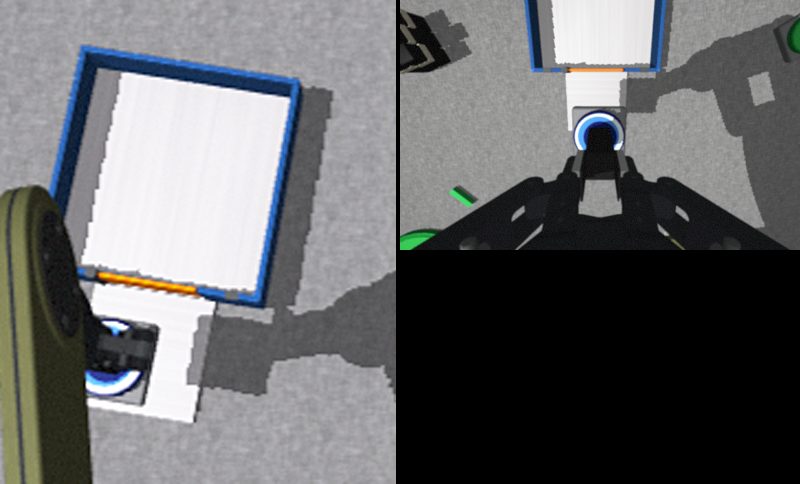

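The carrier is over the apron, lined up with the gate, which spans about (567..625, 70) in the composite's wrist part. I'll enlarge that to check the gateway's position.

Run:
```python
from h import *
im=cv2.imread('pics/w2.png')
cv2.imwrite('pics/w2c.png',cv2.resize(im[0:220,190:450],None,fx=2.7,fy=2.7,interpolation=cv2.INTER_CUBIC))
```

```text
(no output)
```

View pics/w2c.png

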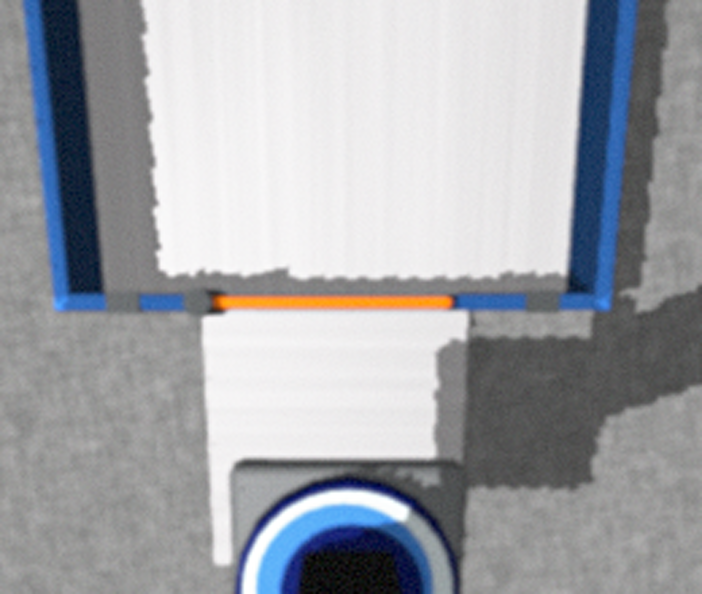

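Run:
```python
from h import *
c=load('w2'); A=lambda u,v:(u/2.7+190-.3,v/2.7-.3)
for n,p,z in [('L',(56,308),50),('R',(610,308),50),('aL',(202,316),6),('aR',(468,316),6),('aL2',(214,565),6)]: print(n,px2w(c,A(*p),z).round(1))
l,r=px2w(c,A(56,308),50),px2w(c,A(610,308),50); m=(l+r)/2; d=l-r
print(m,np.hypot(*d[:2]),np.degrees(np.arctan2(-d[0],d[1])))
```

```text
L [507.5 227.   50. ]
R [478.3  31.1  50. ]
aL [497.8 183.7   6. ]
aR [481.7  75.7   6. ]
aL2 [391.7 199.7   6. ]
[492.8852585  129.05336853  50.        ] 198.02732312672978 -8.47928216549315
```

Call:
{"fn": "arm_command", "kwargs": {"plan": [{"travel": [0, 0.02, -0.5], "roll": 0}, {"travel": [0, 0.02, -0.8], "roll": 0}, {"travel": [0, 0, -0.8], "roll": 0}, {"travel": [0, 0, -0.55], "roll": 0}, {"travel": [0, 0, -0.25], "roll": 0}]}}

```text
time: 6.15
ee_pos: [421.7, 133.9, 72.1]
orientation: [-0.002, -0.653, 0.758, 0.001]
contact_force: [0.4, -1.0, -3.7]
grip_width: 22.2
```

Call:
{"fn": "arm_command", "kwargs": {"plan": [{"travel": [0, 0, 0], "roll": 0}, {"travel": [0, 0, 0], "roll": 0}, {"travel": [0, 0, 0], "roll": 0}]}}

```text
time: 6.45
ee_pos: [424.8, 135.2, 76.7]
orientation: [0.001, -0.653, 0.757, -0.001]
contact_force: [0.3, -0.6, -3.2]
grip_width: 22.2
```

Call:
{"fn": "arm_command", "kwargs": {"plan": [{"travel": [0, 0, -0.05], "roll": 0}, {"travel": [0, 0, 0], "roll": 0}, {"travel": [0, 0, 0], "roll": 0}]}}

```text
time: 6.75
ee_pos: [423.5, 135.2, 73.2]
orientation: [0.0, -0.653, 0.757, -0.0]
contact_force: [-0.5, 0.8, -2.6]
grip_width: 22.5
```

Call:
{"fn": "arm_command", "kwargs": {"plan": [{"travel": [0, 0, -0.05], "roll": 0}, {"travel": [0, 0, 0], "roll": 0}, {"travel": [0, 0, 0], "roll": 0}]}}

```text
time: 7.05
ee_pos: [423.1, 135.2, 70.7]
orientation: [-0.0, -0.653, 0.757, 0.0]
contact_force: [-0.2, 0.1, -3.3]
grip_width: 22.2
```

Call:
{"fn": "arm_command", "kwargs": {"plan": [{"travel": [0, 0, -0.05], "roll": 0}, {"travel": [0, 0, 0], "roll": 0}, {"travel": [0, 0, 0], "roll": 0}]}}

```text
time: 7.35
ee_pos: [423.2, 135.1, 68.7]
orientation: [-0.0, -0.653, 0.757, 0.0]
contact_force: [0.7, 1.0, -2.8]
grip_width: 22.8
```

Call:
{"fn": "arm_command", "kwargs": {"plan": [{"travel": [0, 0, -0.05], "roll": 0}, {"travel": [0, 0, 0], "roll": 0}, {"travel": [0, 0, 0], "roll": 0}]}}

```text
time: 7.65
ee_pos: [423.7, 135.3, 67.4]
orientation: [0.0, -0.653, 0.757, -0.0]
contact_force: [-1.2, 0.9, 0.9]
grip_width: 22.1
```

Call:
{"fn": "arm_command", "kwargs": {"plan": [{"travel": [0.12, -0.018, 0], "roll": 0}, {"travel": [0.2, -0.03, 0], "roll": 0}, {"travel": [0.2, -0.03, 0], "roll": 0}, {"travel": [0.2, -0.03, 0], "roll": 0}, {"travel": [0.2, -0.03, 0], "roll": 0}]}}

```text
time: 8.15
ee_pos: [460.5, 130.0, 68.7]
orientation: [-0.0, -0.653, 0.757, 0.001]
contact_force: [-7.6, 2.5, 17.5]
grip_width: 22.5
```

Call:
{"fn": "arm_command", "kwargs": {"plan": [{"travel": [0.2, -0.03, 0], "roll": 0}, {"travel": [0.2, -0.03, 0], "roll": 0}, {"travel": [0.2, -0.03, 0], "roll": 0}, {"travel": [0.2, -0.03, 0], "roll": 0}, {"travel": [0.2, -0.03, 0], "roll": 0}]}}

```text
time: 8.65
ee_pos: [500.8, 123.7, 67.7]
orientation: [-0.0, -0.653, 0.757, 0.0]
contact_force: [-3.8, 0.9, 2.7]
grip_width: 22.5
```

Run:
```python
from h import *
w=shot('scene','s3')['image'][:,:,::-1]; x=shot('wrist','w3')['image'][:,:,::-1]
A=cv2.resize(w[110:250,280:460],None,fx=2.2,fy=2.2,interpolation=cv2.INTER_CUBIC)
B=cv2.resize(x,(400,250)); o=np.zeros((310,800,3),np.uint8); o[:308,:396]=A;o[:250,400:]=B
cv2.imwrite('pics/v3.png',o)
```

```text
(no output)
```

View pics/v3.png

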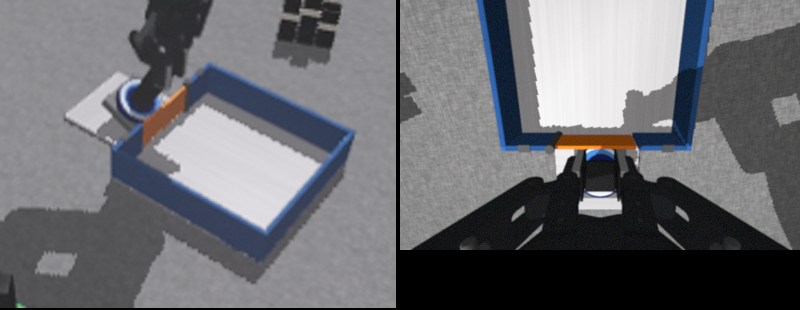

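The gate is still shut. The carrier pivoted in the pads about the jaw axis, which lies across the push, and is leaning forward with its base held at the gate. I'll back up to straighten it, then regrasp with the jaws along the push direction.

Call:
{"fn": "arm_command", "kwargs": {"plan": [{"travel": [-0.2, 0.03, 0.0], "roll": 0}, {"travel": [-0.2, 0.03, 0.0], "roll": 0}, {"travel": [-0.2, 0.03, 0], "roll": 0}, {"travel": [-0.2, 0.03, 0], "roll": 0}, {"travel": [0, 0, 0], "roll": 0}]}}

```text
time: 9.25
ee_pos: [469.1, 128.6, 68.1]
orientation: [0.002, -0.653, 0.757, -0.001]
contact_force: [2.4, -0.2, 6.5]
grip_width: 22.5
```

Run:
```python
from h import *
w=shot('scene','s4')['image'][:,:,::-1]; x=shot('wrist','w4')['image'][:,:,::-1]
A=cv2.resize(w[110:220,290:410],None,fx=3.3,fy=3.3,interpolation=cv2.INTER_CUBIC)
B=cv2.resize(x[60:360,180:460],None,fx=1.4,fy=1.4); o=np.zeros((420,800,3),np.uint8); o[:363,:396]=A;o[:,400:792]=B
cv2.imwrite('pics/v4.png',o)
s=arm.get_state();print(s['time'],s['ee_pos'],s['contact_force'],s['wrist_torque'])
```

```text
9.35 [469.31735012 128.55797642  68.16570285] [1.07322297 0.77887175 6.40726355] [-0.07286658 -0.52489029  0.04644871]
```

View pics/v4.png

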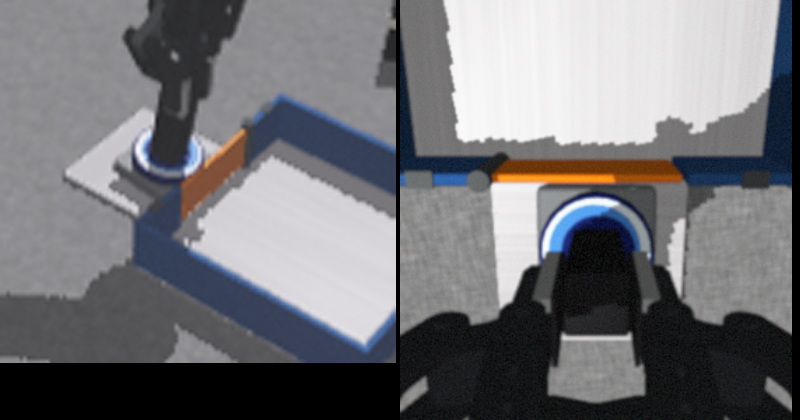

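Call:
{"fn": "arm_command", "kwargs": {"plan": [{"travel": [-0.1, 0.015, 0.0], "roll": 0}, {"travel": [-0.1, 0.015, 0.0], "roll": 0}, {"travel": [0, 0, 0], "roll": 0}, {"travel": [0, 0, 0], "roll": 0}]}}

```text
time: 9.75
ee_pos: [460.1, 129.7, 66.9]
orientation: [0.0, -0.653, 0.757, -0.0]
contact_force: [2.6, 0.3, 4.7]
grip_width: 22.4
```

Call:
{"fn": "arm_command", "kwargs": {"plan": [{"travel": [0, 0, 0], "roll": 0}, {"travel": [0, 0, 0], "roll": 0}, {"travel": [0, 0, 0], "roll": 0}, {"travel": [0, 0, 0], "roll": 0}, {"travel": [0, 0, 0], "roll": 0}], "fingers": 0}}

```text
time: 10.25
ee_pos: [459.6, 129.6, 66.4]
orientation: [-0.001, -0.653, 0.757, 0.0]
contact_force: [0.8, 0.0, 0.1]
grip_width: 85.3
```

Call:
{"fn": "arm_command", "kwargs": {"plan": [{"travel": [0, 0, 0.6], "roll": 0}, {"travel": [0, 0, 0.8], "roll": 0}, {"travel": [0, 0, 0.8], "roll": 0}, {"travel": [0, 0, 0.3], "roll": 0}, {"travel": [0, 0, 0], "roll": 0}]}}

```text
time: 10.75
ee_pos: [461.4, 129.8, 168.9]
orientation: [0.002, -0.653, 0.757, -0.001]
contact_force: [-0.8, -0.0, -0.7]
grip_width: 85.4
```

Call:
{"fn": "arm_command", "kwargs": {"plan": [{"travel": [-0.5, 0.07, 0], "roll": 0}, {"travel": [-0.75, 0.11, 0], "roll": 0}, {"travel": [-0.5, 0.07, 0], "roll": 0}, {"travel": [0, 0, 0], "roll": 0}, {"travel": [0, 0, 0], "roll": 0}]}}

```text
time: 11.25
ee_pos: [389.5, 139.5, 165.3]
orientation: [-0.001, -0.653, 0.757, 0.0]
contact_force: [-0.4, 0.5, 0.4]
grip_width: 85.2
```

Run:
```python
from h import *
x=shot('wrist','w5')['image'][:,:,::-1]
cv2.imwrite('pics/v5.png',cv2.resize(x[0:270,180:480],None,fx=2.2,fy=2.2,interpolation=cv2.INTER_CUBIC))
s=arm.get_state();print(s['time'],s['ee_pos'],s['contact_force'],s['grip_width'])
```

```text
11.3 [390.00569632 139.46559574 165.69808107] [-0.22231052  0.14722926  0.09515405] 85.32605941625907
```

View pics/v5.png

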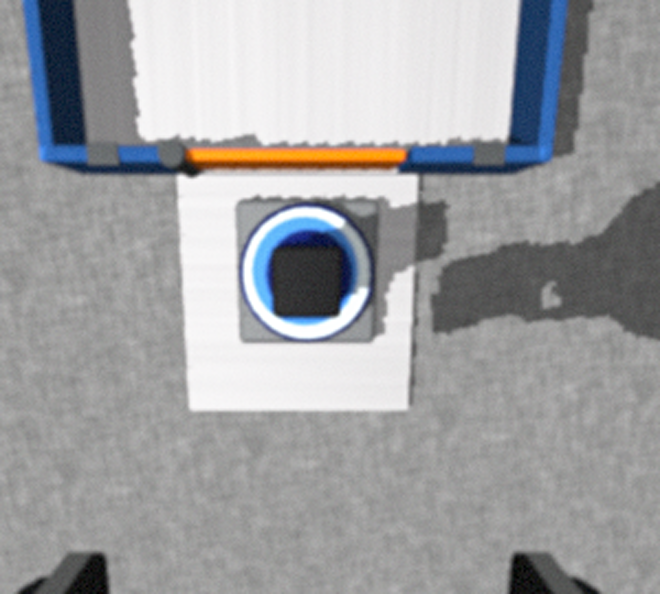

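The carrier stands upright and square on the apron, with the base spanning (237..377, 198..342), the coaster centre at (307,272) and the gate shut. Next I'll measure it.

Run:
```python
from h import *
c=load('w5'); A=lambda u,v:(u/2.2+180-.3,v/2.2-.3)
g=np.array([492,128.3]); t=np.radians(-8.46); R=np.array([[np.cos(t),np.sin(t)],[-np.sin(t),np.cos(t)]])
for n,p,z in [('co',(307,272),30),('a',(237,198),20),('b',(377,198),20),('c',(375,342),20),('d',(240,342),20),('post',(307,282),101),('L',(41,160),50),('Rr',(551,160),50),('aL',(189,410),6),('aR',(408,410),6)]:
    P=px2w(c,A(*p),z); print(n,P.round(1),(R@(P[:2]-g)).round(1))
```

```text
co [449.7 131.4  30. ] [-42.3  -3.2]
a [484.7 157.1  20. ] [-11.4  27.4]
b [475.8  96.5  20. ] [-11.4 -33.8]
c [413.6 104.8  20. ] [-74.1 -34.8]
d [422.8 166.8  20. ] [-74.2  27.9]
post [448.8 131.4 101. ] [-43.2  -3.3]
L [506.8 227.2  50. ] [  0.1 100. ]
Rr [477.8  31.4  50. ] [  0.3 -98. ]
aL [391.5 199.6   6. ] [-109.9   55.7]
aR [375.4  91.4   6. ] [-109.9  -53.6]
```

Call:
{"fn": "arm_command", "kwargs": {"plan": [{"travel": [0.3, -0.041, 0], "roll": 0.07}, {"travel": [0.3, -0.041, 0], "roll": 0.07}, {"travel": [0.3, -0.041, 0], "roll": 0.07}, {"travel": [0.3, -0.041, 0], "roll": 0.07}, {"travel": [0.28, -0.041, 0], "roll": 0.07}]}}

```text
time: 11.8
ee_pos: [450.5, 131.0, 166.1]
orientation: [0.0, 0.874, -0.485, -0.0]
contact_force: [0.3, 0.6, -0.4]
grip_width: 85.1
```

Call:
{"fn": "arm_command", "kwargs": {"plan": [{"travel": [0, 0, 0], "roll": 0.07}, {"travel": [0, 0, 0], "roll": 0.07}, {"travel": [0, 0, 0], "roll": 0.07}, {"travel": [0, 0, 0], "roll": 0.07}, {"travel": [0, 0, 0], "roll": 0.07}]}}

```text
time: 12.3
ee_pos: [450.0, 131.1, 166.1]
orientation: [0.0, 0.988, -0.156, -0.001]
contact_force: [1.2, 0.3, 0.3]
grip_width: 85.3
```

Call:
{"fn": "arm_command", "kwargs": {"plan": [{"travel": [0, 0, 0], "roll": 0.07}, {"travel": [0, 0, 0], "roll": 0.015}, {"travel": [0, 0, 0], "roll": 0}, {"travel": [0, 0, 0], "roll": 0}]}}

```text
time: 12.7
ee_pos: [449.5, 131.3, 166.5]
orientation: [0.0, 0.997, -0.075, -0.0]
contact_force: [-0.1, 0.1, 0.3]
grip_width: 85.7
```

Call:
{"fn": "arm_command", "kwargs": {"plan": [{"travel": [0, 0, -0.5], "roll": 0}, {"travel": [0, 0, -0.7], "roll": 0}, {"travel": [0, 0, -0.7], "roll": 0}, {"travel": [0, 0, -0.5], "roll": 0}, {"travel": [0, 0, -0.2], "roll": 0}]}}

```text
time: 13.2
ee_pos: [447.6, 131.1, 60.3]
orientation: [0.001, 0.997, -0.075, -0.002]
contact_force: [-0.4, 0.1, 0.3]
grip_width: 85.4
```

Call:
{"fn": "arm_command", "kwargs": {"plan": [{"travel": [0, 0, 0], "roll": 0}, {"travel": [0, 0, 0], "roll": 0}, {"travel": [0, 0, 0], "roll": 0}]}}

```text
time: 13.5
ee_pos: [450.5, 131.6, 64.4]
orientation: [-0.0, 0.997, -0.074, 0.001]
contact_force: [0.6, 1.4, -0.0]
grip_width: 85.2
```

Call:
{"fn": "arm_command", "kwargs": {"plan": [{"travel": [0, 0, 0], "roll": 0}, {"travel": [0, 0, 0], "roll": 0}, {"travel": [0, 0, 0], "roll": 0}, {"travel": [0, 0, 0], "roll": 0}, {"travel": [0, 0, 0], "roll": 0}], "fingers": 1, "newtons": 90}}

```text
time: 14.0
ee_pos: [449.3, 131.6, 63.3]
orientation: [-0.0, 0.997, -0.074, -0.0]
contact_force: [-3.3, 1.3, 4.9]
grip_width: 21.7
```

Call:
{"fn": "arm_command", "kwargs": {"plan": [{"travel": [0, 0, 0.05], "roll": 0}, {"travel": [0, 0, 0.05], "roll": 0}, {"travel": [0, 0, 0], "roll": 0}, {"travel": [0, 0, 0], "roll": 0}]}}

```text
time: 14.4
ee_pos: [448.9, 131.3, 66.4]
orientation: [0.0, 0.997, -0.074, -0.0]
contact_force: [0.2, 0.3, -2.9]
grip_width: 21.7
```

Call:
{"fn": "arm_command", "kwargs": {"plan": [{"travel": [0.1, -0.015, -0.04], "roll": 0}, {"travel": [0.15, -0.022, 0], "roll": 0}, {"travel": [0.2, -0.03, 0], "roll": 0}, {"travel": [0.2, -0.03, 0], "roll": 0}, {"travel": [0.2, -0.03, 0], "roll": 0}]}}

```text
time: 14.9
ee_pos: [483.3, 126.0, 64.6]
orientation: [0.0, 0.997, -0.074, -0.001]
contact_force: [-2.9, -0.8, -2.7]
grip_width: 21.7
```

Call:
{"fn": "arm_command", "kwargs": {"plan": [{"travel": [0.2, -0.03, 0], "roll": 0}, {"travel": [0.2, -0.03, 0], "roll": 0}, {"travel": [0.2, -0.03, 0], "roll": 0}, {"travel": [0, 0, 0], "roll": 0}]}}

```text
time: 15.3
ee_pos: [509.3, 122.4, 65.8]
orientation: [0.0, 0.997, -0.074, 0.001]
contact_force: [0.8, -1.7, -3.4]
grip_width: 21.8
```

Run:
```python
from h import *
w=shot('scene','s6')['image'][:,:,::-1]; x=shot('wrist','w6')['image'][:,:,::-1]
A=cv2.resize(w[110:220,300:420],None,fx=3.3,fy=3.3,interpolation=cv2.INTER_CUBIC)
B=cv2.resize(x,(400,250)); o=np.zeros((420,800,3),np.uint8); o[:363,:396]=A;o[:250,400:]=B
cv2.imwrite('pics/v6.png',o)
s=arm.get_state();print(s['time'],s['ee_pos'],s['contact_force'],s['wrist_torque'])
```

```text
15.4 [508.19135836 122.56112482  65.63134966] [ 0.06975977 -0.88888327 -3.12781483] [-0.32770714 -0.07643542 -0.03784643]
```

View pics/v6.png

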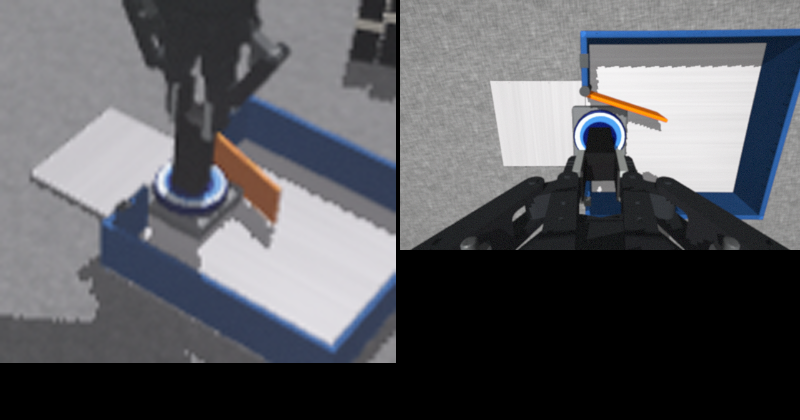

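The gate is now well open with the carrier upright in the gateway. I'll continue into the pen.

Call:
{"fn": "arm_command", "kwargs": {"plan": [{"travel": [0.2, -0.03, 0], "roll": 0}, {"travel": [0.25, -0.037, 0], "roll": 0}, {"travel": [0.25, -0.037, 0], "roll": 0}, {"travel": [0.25, -0.037, 0], "roll": 0}, {"travel": [0.25, -0.037, 0], "roll": 0}]}}

```text
time: 15.9
ee_pos: [556.5, 115.5, 65.3]
orientation: [-0.0, 0.997, -0.074, 0.0]
contact_force: [-0.7, 0.1, -3.4]
grip_width: 21.6
```

Call:
{"fn": "arm_command", "kwargs": {"plan": [{"travel": [0.25, -0.06, 0], "roll": 0}, {"travel": [0.25, -0.06, 0], "roll": 0}, {"travel": [0.25, -0.06, 0], "roll": 0}, {"travel": [0.25, -0.06, 0], "roll": 0}, {"travel": [0.25, -0.06, 0], "roll": 0}]}}

```text
time: 16.4
ee_pos: [606.1, 103.4, 65.1]
orientation: [-0.0, 0.997, -0.074, -0.0]
contact_force: [-0.9, -0.5, -3.3]
grip_width: 21.5
```

Call:
{"fn": "arm_command", "kwargs": {"plan": [{"travel": [0.25, -0.05, 0], "roll": 0}, {"travel": [0.25, -0.05, 0], "roll": 0}, {"travel": [0.2, -0.04, 0], "roll": 0}, {"travel": [0, 0, 0], "roll": 0}, {"travel": [0, 0, 0], "roll": 0}]}}

```text
time: 16.9
ee_pos: [633.2, 98.1, 65.1]
orientation: [-0.0, 0.997, -0.074, -0.0]
contact_force: [-1.0, 0.2, -3.0]
grip_width: 21.4
```

Call:
{"fn": "arm_command", "kwargs": {"plan": [{"travel": [0, 0, -0.03], "roll": 0}, {"travel": [0, 0, -0.02], "roll": 0}, {"travel": [0, 0, 0], "roll": 0}, {"travel": [0, 0, 0], "roll": 0}]}}

```text
time: 17.3
ee_pos: [633.0, 98.2, 63.4]
orientation: [-0.0, 0.997, -0.074, -0.0]
contact_force: [-1.5, -0.7, -0.5]
grip_width: 21.4
```

Call:
{"fn": "arm_command", "kwargs": {"plan": [{"travel": [0, 0, 0], "roll": 0}, {"travel": [0, 0, 0], "roll": 0}, {"travel": [0, 0, 0], "roll": 0}, {"travel": [0, 0, 0], "roll": 0}, {"travel": [0, 0, 0], "roll": 0}], "fingers": 0}}

```text
time: 17.8
ee_pos: [633.5, 98.0, 63.4]
orientation: [-0.0, 0.997, -0.074, 0.0]
contact_force: [0.6, 0.7, 0.4]
grip_width: 85.2
```

Call:
{"fn": "arm_command", "kwargs": {"plan": [{"travel": [0, 0, 0.3], "roll": 0}, {"travel": [0, 0, 0.7], "roll": 0}, {"travel": [0, 0, 0.8], "roll": 0}, {"travel": [0, 0, 0.8], "roll": 0}, {"travel": [0, 0, 0.5], "roll": 0}]}}

```text
time: 18.3
ee_pos: [634.6, 98.2, 191.8]
orientation: [-0.0, 0.997, -0.074, 0.003]
contact_force: [0.7, -0.7, -0.5]
grip_width: 85.5
```

Call:
{"fn": "arm_command", "kwargs": {"plan": [{"travel": [-0.6, -0.6, 0.3], "roll": 0}, {"travel": [-0.6, -0.6, 0], "roll": 0}, {"travel": [-0.6, -0.6, 0], "roll": 0}, {"travel": [-0.4, -0.4, 0], "roll": 0}, {"travel": [0, 0, 0], "roll": 0}]}}

```text
time: 18.8
ee_pos: [544.2, 8.6, 200.4]
orientation: [0.0, 0.997, -0.075, 0.001]
contact_force: [1.0, 0.3, 0.1]
grip_width: 85.3
```

Call:
{"fn": "arm_command", "kwargs": {"plan": [{"travel": [-0.5, -0.7, 0], "roll": 0}, {"travel": [-0.5, -0.7, 0], "roll": 0}, {"travel": [-0.5, -0.7, 0], "roll": 0}, {"travel": [0, 0, 0], "roll": 0}, {"travel": [0, 0, 0], "roll": 0}]}}

```text
time: 19.3
ee_pos: [485.9, -74.0, 200.0]
orientation: [-0.0, 0.997, -0.074, 0.001]
contact_force: [-0.0, -0.1, -0.2]
grip_width: 85.4
```

Run:
```python
from h import *
x=shot('top','t7')['image'][:,:,::-1]; w=shot('scene','s7')['image'][:,:,::-1]
A=cv2.resize(x[92:282,150:290],None,fx=3,fy=3,interpolation=cv2.INTER_CUBIC)
B=cv2.resize(x[150:240,350:486],None,fx=2.75,fy=2.75); C=cv2.resize(w[125:235,320:450],None,fx=2.8,fy=2.8)
o=np.zeros((570,800,3),np.uint8);o[:,:420]=A;o[:B.shape[0],424:424+B.shape[1]]=B;o[252:252+C.shape[0],424:424+C.shape[1]]=C
cv2.imwrite('pics/v7.png',o); s=arm.get_state();print(s['time'],s['ee_pos'],s['contact_force'])
a=load('top0'); y0=cv2.imread('pics/top0.png')
for n in('top0','t7'):
    h=cv2.cvtColor(cv2.imread(f'pics/{n}.png'),cv2.COLOR_BGR2HSV)[180:245,350:420]; m=cv2.inRange(h,(50,150,80),(75,255,255)); v,u=np.nonzero(m); print(n,u.mean(),v.mean())
```

```text
19.4 [486.14190794 -73.31091294 199.76049493] [ 0.85745846 -0.17133564 -0.15643156]
top0 31.6324200913242 32.38356164383562
t7 31.54022988505747 32.282758620689656
```

View pics/v7.png

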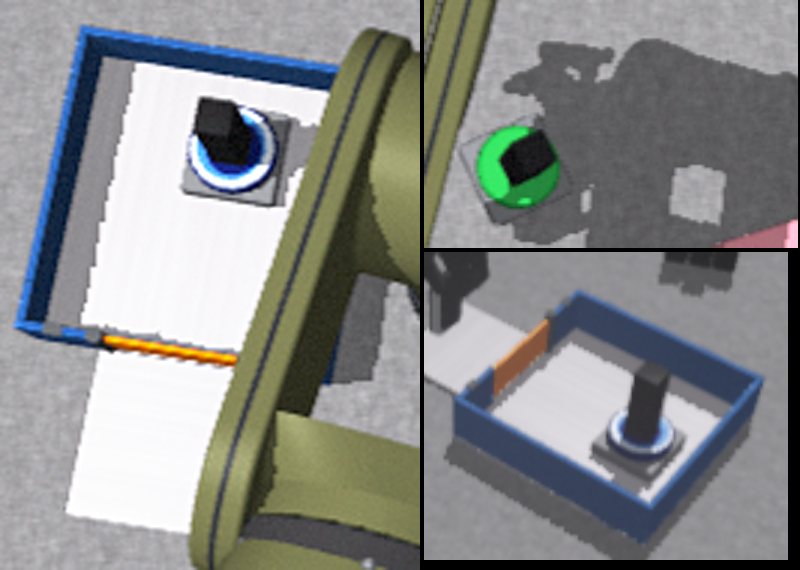

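The carrier stands upright in the pen, the gate is shut, the green carrier hasn't moved, and the arm is clear of everything. I'm handing in.

```bash
python3 -c "
from cell import arm
print(arm.hand_in())"
```

```text
the job is handed in; nothing more can be done
None
```

The blue carrier is inside the pen, upright and let go, with the gate shut behind it. I handed the job in at about 19.4 s; no verdict came back.

- **First push failed:** the jaws were closed across the push direction. The post pivoted in the pads, the carrier leaned forward, and the gate stayed shut. I backed off and released it, and a picture showed it upright and square on the apron again.
- **Second push worked:** I regrasped with the jaws along the push direction at 90 N. A picture with the carrier at about gateway x 17 mm, y -3 mm showed the gate wide open, which I judged by eye at roughly 70°.
- **Not a full slide:** on the second push the wrist still carried about 3 N of the carrier's roughly 3.5 N weight. The base skimmed the steel floor, clear of it by at most about 2 mm, rather than pressing on it. I then set it down and released it.
- **Last checks:**
  - The carrier was released at about gateway x 144 mm, y -9 mm, from the arm's position reading.
  - The last top and scene pictures show it upright and the gate shut.
  - The green carrier's position in the image shifted by only about 0.1 px.
  - The arm was well clear, with under 1 N on the tool.

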